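# Screen small nuts out of a mixed batch

## Task

The sieve hanging in the plywood catch box holds large and small hex nuts mixed. Take it by its wooden handle and shake it to and fro along the box, level and down on its rails, bumping it softly against the near rubber stop, then the far one, and so on until all six small nuts have dropped through into the box. Then lift the sieve out with the three large nuts still in it and set it down flat on the clear board to the right of the box, without disturbing the other things.

Things in the scene. Friction and masses are not known exactly. Their poses are not given: they have to be found in the camera images.
- catch_box: Plywood catch box fixed on the dark bench board, open on top: 132 x 258 mm outside (x, y), 114 x 240 mm inside, 70 mm high, floor 6 mm thick. Origin: centre of its underside; y runs along its length (the way the sieve slides) and points roughly at the robot, so -x points to the robot's right; z up
- rails (a point): Centre of the catch box's mouth, 70 mm above the bench, level with the tops of the aluminium strips on its two long walls (at x = -61.5 and +61.5 mm of the box). These strips are the rails on which the sieve hangs and slides along the box's y
- clear_patch (a point): Middle of the patch of bench board kept clear for the sieve, at x = -145, y = +60 mm of the catch box (right of its near half), at board height; 140 mm square
- stop_near: Steel plate on the outer face of the box's near (+y) end wall, 50 mm up. A screw through it carries a rubber bumper inside the box, mid-width, 50 mm up. The screw's setting is not measured: the bumper's face lies anywhere from y = 81 to 101 mm of the box, to be found by feel. The soft rubber gives 1 mm per newton for 10 mm, then is solid
- stop_far: The same stop on the far (-y) end wall; its bumper's face lies anywhere from y = -81 to -101 mm of the catch box, set independently of the other
- sieve: Loose sieve of steel sheet, 108 x 130 mm (x, y), walls 40 mm high, 0.7 to 0.9 kg loaded. Origin: centre of its underside. Flanges on its long sides (x = 54 to 66 mm either side, underside at z = 37 mm) ride on the rails: there its origin is 33 mm above the box's, with 3 mm play across the box. Its end walls at y = -65 and +65 mm meet the bumpers. It starts within 10 mm of the box's middle
- sieve_floor (a point): Centre of the sieve's floor, top face, 3 mm above its underside: sheet with oblong holes 22 x 16.5 mm (x, y) in four staggered rows. Rows y = -42.75 and 14.25 mm: holes at x = -17, 17; rows y = -14.25 and 42.75: at x = -34, 0, 34. Smooth (friction 0.21 to 0.3): nuts lie still while it moves slowly and slide along y when it is stopped or reversed briskly (over 3 m/s2)
- sieve_handle (a point): Middle of the sieve's flat-sided wooden handle, a bar 15 mm thick (along y), 24 mm high and 108 mm long (along x) that bridges the sieve; this point lies 95 mm above the sieve's underside
- small_nut_0: Small hex nut, 13 mm across flats (15 over corners), 6.5 mm high, 12 g; origin: centre of its underside. It starts lying between the sieve's holes and fits through any of them
- small_nut_1: Small hex nut, 13 mm across flats (15 over corners), 6.5 mm high, 12 g; origin: centre of its underside. It starts lying between the sieve's holes and fits through any of them
- small_nut_2: Small hex nut, 13 mm across flats (15 over corners), 6.5 mm high, 12 g; origin: centre of its underside. It starts lying between the sieve's holes and fits through any of them
- small_nut_3: Small hex nut, 13 mm across flats (15 over corners), 6.5 mm high, 12 g; origin: centre of its underside. It starts lying between the sieve's holes and fits through any of them
- small_nut_4: Small hex nut, 13 mm across flats (15 over corners), 6.5 mm high, 12 g; origin: centre of its underside. It starts lying between the sieve's holes and fits through any of them
- small_nut_5: Small hex nut, 13 mm across flats (15 over corners), 6.5 mm high, 12 g; origin: centre of its underside. It starts lying between the sieve's holes and fits through any of them
- large_nut_0: Large hex nut, 34 mm across flats (39 over corners), 19 mm high, 90 g; origin: centre of its underside. It lies in the sieve and cannot pass the holes
- large_nut_1: Large hex nut, 34 mm across flats (39 over corners), 19 mm high, 90 g; origin: centre of its underside. It lies in the sieve and cannot pass the holes
- large_nut_2: Large hex nut, 34 mm across flats (39 over corners), 19 mm high, 90 g; origin: centre of its underside. It lies in the sieve and cannot pass the holes
- round_tin: Bystander: round brown tin of screws, 90 mm across, 29 mm high, at the board's front right; origin: centre of its underside
- sanding_block: Bystander: sanding block 64 x 112 x 36 mm on the board to the left of the catch box; origin: centre of its underside
- bit_box: Bystander: white carton 45 x 125 x 42 mm behind the catch box; origin: centre of its underside
- offcut_block: Bystander: brown wood offcut 60 x 90 x 22 mm behind the catch box, to its left; origin: centre of its underside
Things that resemble listed ones, but are neither listed nor needed, are in the scene too. What is shaped like the large_nut_1 but green, pink or red is not meant.

How it is judged:
By the outcome, as a careful person would: the job done as asked, in the order asked, and still so for the second after the job is handed in, with the robot touching nothing.
It also fails if it takes over 64 s, if anything falls off the work surface, if the arm or the gripper's body presses on something with over 40 N, if the wrist force passes 120 N, or if a joint passes its speed limit or range.

## Robot

A 6-joint arm with a two-finger parallel gripper is mounted at the origin on a cart in front of the work surface, level with it; the furniture and walls round the work are solid. World frame = base frame: x ahead of the robot, y to its left, z up, the work surface at z = 0. Lengths are in m, angles in rad, forces in N, time in s.
With the tool pointing down it reaches from about 0.325 to 0.9 m from the base axis. Payload 6.1 kg.
Tool frame: the origin (TCP) lies between the finger pads; the fingertips stand 19 mm ahead of it and the grasp point (between the pads) is the TCP; z points along the fingers, y is the line along which they close (so a half turn about z gives the same grasp; the last joint's range is limited). The gripper opens to 85 mm and grips with 20 to 120 N. Pads are 22 mm wide; open, the fingers measure 114 mm over their backs; the gripper's body (76 mm by 85 mm) begins 54 mm behind the grasp point. The pads swing forward as they close: fully open they stand 13 mm farther back than shut.
Start: joints at [-1.344, 0.22, 1.526, -0, 1.395, -0.126], TCP at [0.216, -0.587, 0.25] pointing down, gripper open.
Joint ranges: [-2.98, 2.98], [-0.91, 2.08], [0.09, 2.57], [-1.24, 4.39], [0.2, 2.65], [-2.68, 2.68]. Speed limits (rad/s): [2.57, 2.57, 3.01, 3.14, 3.14, 3.14].

## Interface

Orientations are given as a unit quaternion [x, y, z, w].
In Python, from workcell import * gives the robot as it stands. The module is installed in compiled form; this text tells all that it offers.
- The arm moves only by the tool apply_moves, never from a script. Its argument "targets" is a list of rows, each a list of 5 numbers: the finger opening in m, from 0 to 0.0854, then the shift along the tool's x, y, z in m, then the turn about the tool's z in degrees. In form: [[grip, x, y, z, roll], ...]. A call has exactly 5 rows; each row is the pose to reach, as a shift and turn from the pose commanded when the call began, along the tool's axes at that moment; what a row does not reach only later rows make up. A row lasts 1/8 s, in which the tool goes at most 62.5 mm and 10.7 degrees, less where a joint would pass 70% of its speed; a pose out of reach is approached as far as the arm can. A call with a gripper value outside its range is refused whole. The fingers move at their own pace and stop on an object; the grip force is fixed at half the most. Time passes only in rows, so rows that repeat a pose let the fingers close, or fill a call up. It gives the time, the measured TCP pose, the force, the opening and the grip force at its end, in the units of the state.
- sense(): the state, without advancing time (a new reading comes with each control period).
- capture(name): name is "scene" or "top" or "wrist"; returns the picture (480x640x3 uint8, red, green, blue); there is no depth.
- get_calibration(name): a dict with "fx", "fy", "cx", "cy" (pixels), "k1" (the pictures are not rectified: a ray, as slopes to the right and down, at radius r is drawn at 1 + k1 r^2 times it, then the intrinsics apply), "extrinsics" (4x4, takes a point from camera to world coordinates). Camera axes: x right, y down, z forward; pixel columns grow to the right and rows downward; lengths in m; the calibration is good to about 2 mm. A picture is of the moment at which its call begins: read the wrist's pose just before it. get_calibration takes no time and is no camera call; for the wrist camera it gives the pose at the moment of the call.
- finish_job(): hands the job in; it is judged then, once.
The state is a dict: "t": time; "q": joint angles; "qvel": joint speeds; "effort": joint torques, N m; "position": TCP position; "ee_rot": TCP orientation; "wrist_force": force on the tool from outside, world axes, zero at the start; "moment": the same for the moment, N m; "finger_gap": opening from 0.0 (shut) to 1.0 (fully open); "finger_force": force on a finger pad.
Only numpy, scipy, OpenCV 4.12 (cv2) and the standard library are available. Lean on these libraries where they do the work, as an engineer would, in place of code of your own. Each camera call takes 0.05 s, during which the arm holds its last target. There are 200 camera calls.

## Working session

There is one attempt and no reset: what is moved stays moved. The work goes in short steps, Python scripts to look and compute and a tool call to move; the robot and the scene stay as the last step left them, time stands still between calls to the robot, and variables do not carry over. Pictures are saved under pics/ and viewed, at most 10 in all, crops included, and the job is handed in when it is done.

Besides the shell and the picture viewer there is one more tool, called after "Request:" by a JSON object that holds its "method" and its "body". apply_moves: Moves the arm, as the interface text tells. Its arguments: {"type":"object","properties":{"targets":{"type":"array"}},"required":["targets"]}

```bash
mkdir -p pics; cat > h.py <<'E'
from workcell import *
import numpy as np, cv2
def ray(name,u,v,c=None):
    c=c or get_calibration(name)
    d=np.array([(u-c['cx'])/c['fx'],(v-c['cy'])/c['fy']]); p=d.copy()
    for _ in range(20): p=d/(1+c['k1']*(p@p))
    E=np.array(c['extrinsics']); return E[:3,3],E[:3,:3]@np.array([p[0],p[1],1])
def onz(name,u,v,z,c=None):
    o,d=ray(name,u,v,c); return o+d*(z-o[2])/d[2]
def save(name,fn):
    im=capture(name); cv2.imwrite('pics/'+fn,im[:,:,::-1]); return im
E
python3 - <<'E'
from h import *
s=sense(); print(s['position'],s['ee_rot'],s['finger_gap'],s['t'])
save('top','top1.png');save('scene','sc1.png')
for n in('top','scene'):
  c=get_calibration(n);print(n,np.round(np.array(c['extrinsics']),3).tolist(),c['fx'],c['k1'])
E
```

```text
[ 0.21579793 -0.58596282  0.24919215] [ 9.84480739e-01  1.75490080e-01 -7.18625101e-05 -9.49421627e-04] 1.0023126163463802 0.0
top [[-0.025, -0.999, 0.045, 0.488], [-0.999, 0.024, -0.022, -0.003], [0.02, -0.046, -0.999, 1.001], [0.0, 0.0, 0.0, 1.0]] 468.33804714243297 0.022536592948324555
scene [[0.46, -0.337, 0.821, -0.209], [-0.888, -0.188, 0.42, -0.382], [0.013, -0.923, -0.385, 0.482], [0.0, 0.0, 0.0, 1.0]] 500.1983018887791 -0.11223934062821701
```

View pics/top1.png

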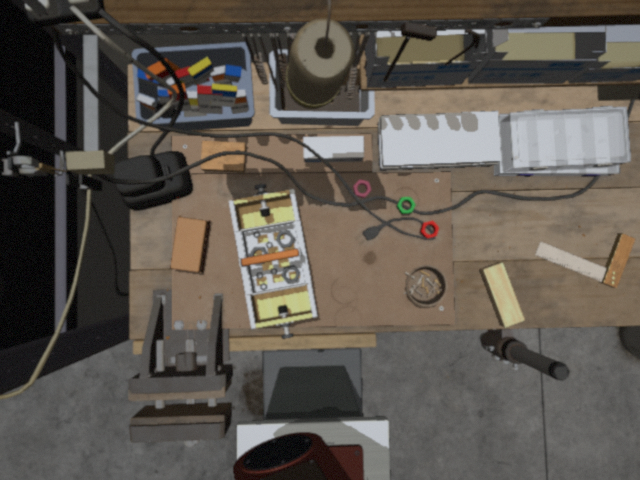

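View pics/sc1.png

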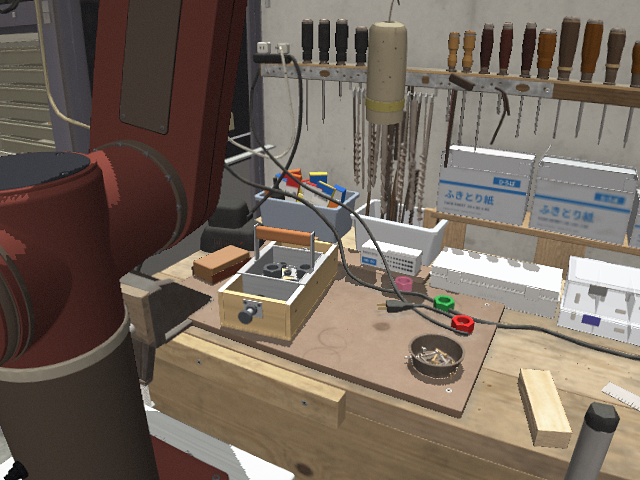

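The top view shows the box with mouth corners near (230,202), (291,190), (317,316) and (250,328), and the orange handle from about (243,261) to (298,253). The clear patch lies around (345,280). The scene view agrees, and shows a cable plug behind the patch.

```bash
python3 - <<'E'
from h import *
im=cv2.imread('pics/top1.png')
hsv=cv2.cvtColor(im,cv2.COLOR_BGR2HSV)
m=cv2.inRange(hsv,(5,150,120),(20,255,255));m[:, :235]=0;m[:,305:]=0;m[:240]=0;m[275:]=0
r=cv2.minAreaRect(cv2.findNonZero(m));print('handle',r)
b=cv2.boxPoints(r);z=.033+.107
P=[onz('top',*p,z) for p in b];print(np.round(P,4).tolist(),'mid',np.mean(P,0))
for a in range(4):print(np.linalg.norm(P[a]-P[a-1]))
c=[(230,202),(291,190),(317,316),(250,328)]
Q=np.array([onz('top',*p,.07) for p in c]);print(np.round(Q,4).tolist(),Q.mean(0))
print([np.linalg.norm(Q[a]-Q[a-1]) for a in range(4)])
crop=cv2.resize(im[180:340,215:330],None,fx=5,fy=5*.75*1.0,interpolation=cv2.INTER_CUBIC)
cv2.imwrite('pics/c1.png',cv2.resize(im[180:340,215:375],(600,600),interpolation=cv2.INTER_CUBIC))
E
```

```text
handle ((269.4698181152344, 256.8288879394531), (7.009340763092041, 55.900943756103516), 79.99201965332031)
[[0.4943, 0.1231, 0.14], [0.5096, 0.0221, 0.14], [0.4969, 0.0202, 0.14], [0.4816, 0.1211, 0.14]] mid [0.49559746 0.07164928 0.14      ]
0.012819910323574817
0.10212700468962686
0.012870304817681403
0.10206286316267422
[[0.6071, 0.1538, 0.07], [0.6284, 0.0322, 0.07], [0.3772, -0.0134, 0.07], [0.3575, 0.1187, 0.07]] [0.49256747 0.072846   0.07      ]
[np.float64(0.25200046490185735), np.float64(0.12344229233176032), np.float64(0.2553552044937927), np.float64(0.13360715616362806)]
```

View pics/c1.png

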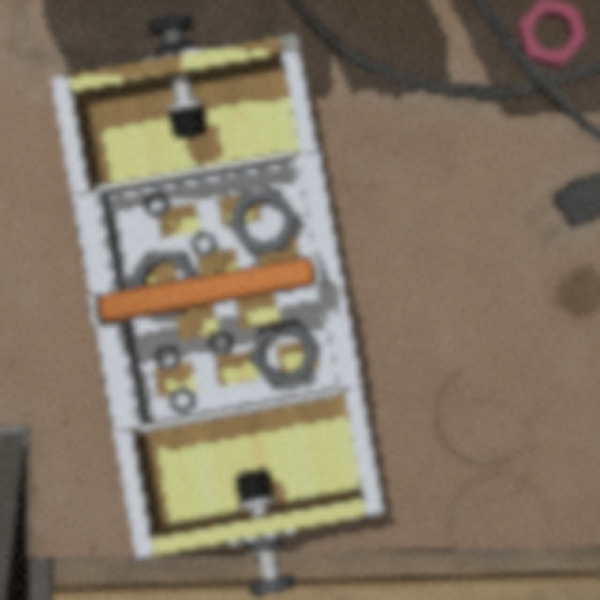

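The crop puts the outer mouth corners at about (53,78), (297,38), (383,513) and (137,556). I read three large nuts, with small nuts between the holes, and both bumpers visible. Next I'll work out the approach.

```bash
python3 - <<'E'
from h import *
c=np.array([(53,78),(297,38),(383,513),(137,556)])/3.75+[215,180]
Q=np.array([onz('top',*p,.07) for p in c]);print(np.round(Q,4).tolist(),Q.mean(0))
print([round(float(np.linalg.norm(Q[a]-Q[a-1])),4) for a in range(4)])
d=lambda v:np.degrees(np.arctan2(v[1],v[0]))
print('yaw',d(Q[0]-Q[3]),d(Q[1]-Q[2]),d(Q[0]-Q[1])-90,d(Q[3]-Q[2])-90)
s=sense();from scipy.spatial.transform import Rotation as R
M=R.from_quat(s['ee_rot']).as_matrix();print(M.round(3).tolist())
t=np.array([.4956,.0717,.22]);print(M.T@(t-s['position']))
E
```

```text
[[0.6095, 0.1555, 0.07], [0.628, 0.0259, 0.07], [0.3756, -0.0136, 0.07], [0.3569, 0.1158, 0.07]] [0.49252856 0.07086676 0.07      ]
[0.2557, 0.1309, 0.2555, 0.1307]
yaw 8.940388693813079 8.893363419041046 8.12871761447198 8.221570028130898
[[0.938, 0.345, -0.0], [0.345, -0.938, 0.002], [0.0, -0.002, -1.0]]
[ 0.48977369 -0.5204851   0.0303225 ]
```

Request:
{"method": "apply_moves", "body": {"targets": [[0.085, 0.041, -0.0435, 0, -7], [0.085, 0.082, -0.087, 0, -14], [0.085, 0.123, -0.1305, 0, -21], [0.085, 0.164, -0.174, 0, -28], [0.085, 0.205, -0.2175, 0, -35]]}}

```text
t: 0.72
position: [0.3335, -0.3096, 0.2499]
ee_rot: [0.885, 0.465, 0.0, -0.0]
wrist_force: [0.8, 0.5, -0.1]
finger_gap: 0.993
finger_force: 0.0
```

```bash
cat > g.py <<'E'
from h import *
import sys
from scipy.spatial.transform import Rotation as R
def rep(t):
    s=sense();M=R.from_quat(s['ee_rot']).as_matrix()
    print('t',round(s['t'],2),'pos',s['position'].round(4),'yawY',np.degrees(np.arctan2(M[1,1],M[0,1])).round(2),'d tool',(M.T@(np.array(t)-s['position'])).round(4),'F',s['wrist_force'].round(1),'gap',round(s['finger_gap'],3),'ff',np.round(s['finger_force'],1),'tilt',M[:2,2].round(4))
if len(sys.argv)>1: rep([float(a) for a in sys.argv[1:4]])
E
python3 g.py .4956 .0717 .22
```

```text
t 0.72 pos [ 0.3335 -0.3096  0.2499] yawY -34.58 d tool [ 0.4059 -0.0829  0.0301] F [ 0.8  0.5 -0.1] gap 0.993 ff 0.0 tilt [0.     0.0004]
```

Request:
{"method": "apply_moves", "body": {"targets": [[0.085, 0.058, -0.012, 0, -7], [0.085, 0.116, -0.024, 0, -14], [0.085, 0.174, -0.036, 0, -21], [0.085, 0.232, -0.048, 0, -28], [0.085, 0.29, -0.06, 0, -35]]}}

```text
t: 1.35
position: [0.4496, -0.0372, 0.2503]
ee_rot: [0.704, 0.71, 0.0, 0.0]
wrist_force: [0.3, -1.0, 0.0]
finger_gap: 0.994
finger_force: 0.0
```

```bash
python3 g.py .4956 .0717 .22
```

```text
t 1.35 pos [ 0.4496 -0.0372  0.2503] yawY 0.44 d tool [0.1086 0.0468 0.0303] F [ 0.3 -1.   0. ] gap 0.994 ff 0.0 tilt [ 0.0004 -0.0002]
```

Request:
{"method": "apply_moves", "body": {"targets": [[0.085, 0.055, 0.023, 0.01, -4], [0.085, 0.1085, 0.0465, 0.02, -8.2], [0.085, 0.1085, 0.0465, 0.03, -8.2], [0.085, 0.1085, 0.0465, 0.03, -8.2], [0.085, 0.1085, 0.0465, 0.03, -8.2]]}}

```text
t: 1.98
position: [0.4952, 0.0684, 0.2205]
ee_rot: [0.654, 0.756, -0.0, 0.0]
wrist_force: [-0.1, -0.5, 0.4]
finger_gap: 0.995
finger_force: 0.0
```

```bash
python3 g.py .4956 .0717 .128; python3 -c "
from h import *
print(np.round(get_calibration('wrist')['extrinsics'],3).tolist())
save('wrist','w1.png')"
```

```text
t 1.98 pos [0.4952 0.0684 0.2205] yawY 8.31 d tool [0.0033 0.0009 0.0924] F [-0.1 -0.5  0.4] gap 0.995 ff 0.0 tilt [-0.0001 -0.0003]
[[0.989, 0.139, 0.044, 0.483], [0.146, -0.941, -0.306, 0.147], [-0.001, 0.309, -0.951, 0.344], [0.0, 0.0, 0.0, 1.0]]
```

View pics/w1.png

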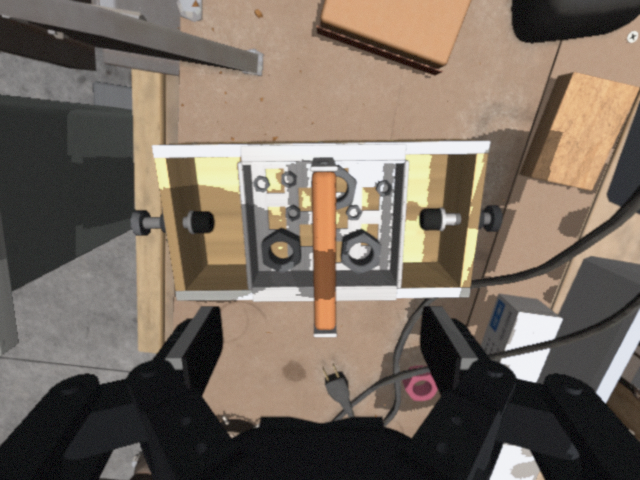

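The wrist view shows the handle from (324,168) to (325,335) and the rails' outer corners at (153,148), (490,142), (470,294) and (176,300). The bumper faces are near (213,222) and (421,219). I count six small nuts, one partly hidden.

```bash
python3 - <<'E'
from h import *
im=cv2.imread('pics/w1.png');hsv=cv2.cvtColor(im,cv2.COLOR_BGR2HSV)
m=cv2.inRange(hsv,(5,140,100),(20,255,255));k=np.zeros_like(m);k[160:340,305:345]=m[160:340,305:345]
r=cv2.minAreaRect(cv2.findNonZero(k));b=cv2.boxPoints(r)
P=np.array([onz('wrist',*p,.14) for p in b]);print('handle',r,P.round(4).tolist(),P.mean(0))
d=lambda v:np.degrees(np.arctan2(v[1],v[0]))
print([(round(float(np.linalg.norm(P[a]-P[a-1])),4),round(d(P[a]-P[a-1]),2)) for a in range(4)])
Q=np.array([onz('wrist',*p,.07) for p in [(153,148),(490,142),(470,294),(176,300)]]);C=Q.mean(0);print(Q.round(4).tolist(),C)
print([(round(float(np.linalg.norm(Q[a]-Q[a-1])),4),round(d(Q[a]-Q[a-1]),2)) for a in range(4)])
y=np.radians(8.6);by=-np.array([np.cos(y),np.sin(y)]);bx=np.array([-np.sin(y),np.cos(y)])
f=lambda p:((p[:2]-C[:2])@bx,(p[:2]-C[:2])@by)
print('handle in box',f(P.mean(0)))
for p in [(213,222),(421,219)]:print('bumper',f(onz('wrist',*p,.05)))
for p in [(242,160),(407,160),(246,298),(405,296)]:print('sieve ends top',f(onz('wrist',*p,.073)))
E
```

```text
handle ((324.0, 250.0), (156.0, 22.0), 90.0) [[0.4821, 0.1228, 0.14], [0.4948, 0.1247, 0.14], [0.5112, 0.0217, 0.14], [0.4965, 0.0195, 0.14]] [0.49615877 0.07217542 0.14      ]
[(0.1043, np.float64(97.95)), (0.0129, np.float64(8.36)), (0.1043, np.float64(-80.93)), (0.0149, np.float64(-171.63))]
[[0.358, 0.1145, 0.07], [0.6119, 0.1563, 0.07], [0.6325, 0.0299, 0.07], [0.3775, -0.0136, 0.07]] [0.49499311 0.07175753 0.07      ]
[(0.1295, np.float64(98.65)), (0.2573, np.float64(9.34)), (0.1281, np.float64(-80.75)), (0.2586, np.float64(-170.34))]
handle in box (np.float64(0.00023888730590742362), np.float64(-0.0012150393829786113))
bumper (np.float64(-0.0011252289176676706), np.float64(0.09572065692288301))
bumper (np.float64(0.0008425086626959491), np.float64(-0.08703732579585959))
sieve ends top (np.float64(0.05389665256369419), np.float64(0.06105970242842877))
sieve ends top (np.float64(0.05336460219804224), np.float64(-0.06547185323240248))
sieve ends top (np.float64(-0.06364447645705197), np.float64(0.06640719565088002))
sieve ends top (np.float64(-0.0622710529262518), np.float64(-0.07217090352665426))
```

Request:
{"method": "apply_moves", "body": {"targets": [[0.085, 0, 0, 0.03, -0.7], [0.085, 0, 0, 0.05, -0.7], [0.085, 0, 0, 0.05, -0.7], [0.085, 0, 0, 0.05, -0.7], [0.085, 0, 0, 0.05, -0.7]]}}

```text
t: 2.65
position: [0.4963, 0.0692, 0.1718]
ee_rot: [0.649, 0.761, 0.001, 0.001]
wrist_force: [0.1, -0.2, -0.2]
finger_gap: 0.992
finger_force: 0.0
```

```bash
python3 g.py .496 .0722 .128
```

```text
t 2.65 pos [0.4963 0.0692 0.1718] yawY 9.08 d tool [0.003  0.     0.0438] F [ 0.1 -0.2 -0.2] gap 0.992 ff 0.0 tilt [ 0.0024 -0.0001]
```

Request:
{"method": "apply_moves", "body": {"targets": [[0.085, 0.003, 0, 0.022, 0], [0.085, 0.003, 0, 0.044, 0], [0.085, 0.003, 0, 0.044, 0], [0.05, 0.003, 0, 0.044, 0], [0.03, 0.003, 0, 0.044, 0]]}}

```text
t: 3.28
position: [0.4959, 0.0724, 0.1277]
ee_rot: [0.649, 0.761, 0.001, 0.001]
wrist_force: [0.7, 0.0, -0.7]
finger_gap: 0.6
finger_force: 0.0
```

Request:
{"method": "apply_moves", "body": {"targets": [[0.018, 0, 0, 0, 0], [0.008, 0, 0, 0, 0], [0.0, 0, 0, 0, 0], [0.0, 0, 0, 0, 0], [0.0, 0, 0, 0, 0]]}}

```text
t: 3.9
position: [0.4955, 0.0725, 0.127]
ee_rot: [0.649, 0.761, 0.0, 0.0]
wrist_force: [-0.0, 0.2, 4.9]
finger_gap: 0.165
finger_force: 60.2
```

```bash
python3 g.py .496 .0722 .128
```

```text
t 3.9 pos [0.4955 0.0725 0.127 ] yawY 9.11 d tool [-0.0004  0.0004 -0.001 ] F [-0.   0.2  4.9] gap 0.165 ff 60.2 tilt [0.0013 0.0001]
```

Request:
{"method": "apply_moves", "body": {"targets": [[0, 0, -0.006, 0, 0], [0, 0, -0.012, 0, 0], [0, 0, -0.018, 0, 0], [0, 0, -0.023, 0, 0], [0, 0, -0.025, 0, 0]]}}

```text
t: 4.53
position: [0.4706, 0.0685, 0.127]
ee_rot: [0.649, 0.761, 0.001, 0.001]
wrist_force: [2.5, 0.6, 5.4]
finger_gap: 0.166
finger_force: 60.2
```

Request:
{"method": "apply_moves", "body": {"targets": [[0, 0, -0.0015, 0, 0], [0, 0, -0.003, 0, 0], [0, 0, -0.004, 0, 0], [0, 0, -0.004, 0, 0], [0, 0, -0.004, 0, 0]]}}

```text
t: 5.15
position: [0.4667, 0.0678, 0.127]
ee_rot: [0.649, 0.761, 0.001, 0.001]
wrist_force: [3.4, 0.6, 5.7]
finger_gap: 0.163
finger_force: 60.3
```

Request:
{"method": "apply_moves", "body": {"targets": [[0, 0, -0.0015, 0, 0], [0, 0, -0.003, 0, 0], [0, 0, -0.004, 0, 0], [0, 0, -0.004, 0, 0], [0, 0, -0.004, 0, 0]]}}

```text
t: 5.78
position: [0.4629, 0.0672, 0.127]
ee_rot: [0.649, 0.761, 0.001, 0.001]
wrist_force: [3.2, 0.9, 6.7]
finger_gap: 0.167
finger_force: 60.3
```

Request:
{"method": "apply_moves", "body": {"targets": [[0, 0, -0.001, 0, 0], [0, 0, -0.002, 0, 0], [0, 0, -0.003, 0, 0], [0, 0, -0.003, 0, 0], [0, 0, -0.003, 0, 0]]}}

```text
t: 6.4
position: [0.4603, 0.0668, 0.127]
ee_rot: [0.649, 0.761, 0.001, 0.001]
wrist_force: [4.8, 0.7, 5.0]
finger_gap: 0.164
finger_force: 60.1
```

Request:
{"method": "apply_moves", "body": {"targets": [[0, 0, -0.001, 0, 0], [0, 0, -0.002, 0, 0], [0, 0, -0.003, 0, 0], [0, 0, -0.003, 0, 0], [0, 0, -0.003, 0, 0]]}}

```text
t: 7.02
position: [0.4579, 0.0664, 0.1271]
ee_rot: [0.649, 0.761, 0.001, 0.001]
wrist_force: [7.5, 1.8, 2.1]
finger_gap: 0.164
finger_force: 59.9
```

Request:
{"method": "apply_moves", "body": {"targets": [[0, 0, 0.014, 0, 0], [0, 0, 0.028, 0, 0], [0, 0, 0.042, 0, 0], [0, 0, 0.052, 0, 0], [0, 0, 0.052, 0, 0]]}}

```text
t: 7.65
position: [0.5083, 0.0745, 0.127]
ee_rot: [0.649, 0.761, 0.0, 0.0]
wrist_force: [2.0, 1.2, 8.5]
finger_gap: 0.172
finger_force: 60.8
```

Request:
{"method": "apply_moves", "body": {"targets": [[0, 0, 0.0015, 0, 0], [0, 0, 0.003, 0, 0], [0, 0, 0.004, 0, 0], [0, 0, 0.004, 0, 0], [0, 0, 0.004, 0, 0]]}}

```text
t: 8.28
position: [0.5106, 0.0749, 0.1269]
ee_rot: [0.649, 0.761, -0.001, -0.001]
wrist_force: [-3.7, -0.6, 12.2]
finger_gap: 0.165
finger_force: 61.5
```

Request:
{"method": "apply_moves", "body": {"targets": [[0, 0, 0.0015, 0, 0], [0, 0, 0.003, 0, 0], [0, 0, 0.004, 0, 0], [0, 0, 0.004, 0, 0], [0, 0, 0.004, 0, 0]]}}

```text
t: 8.9
position: [0.5146, 0.0756, 0.127]
ee_rot: [0.649, 0.761, -0.001, -0.001]
wrist_force: [-3.8, -1.6, 12.4]
finger_gap: 0.165
finger_force: 61.5
```

Request:
{"method": "apply_moves", "body": {"targets": [[0, 0, 0.0015, 0, 0], [0, 0, 0.003, 0, 0], [0, 0, 0.004, 0, 0], [0, 0, 0.004, 0, 0], [0, 0, 0.004, 0, 0]]}}

```text
t: 9.52
position: [0.5183, 0.0762, 0.127]
ee_rot: [0.649, 0.761, -0.001, -0.001]
wrist_force: [-5.9, -1.6, 14.0]
finger_gap: 0.163
finger_force: 61.7
```

Request:
{"method": "apply_moves", "body": {"targets": [[0, 0, 0.001, 0, 0], [0, 0, 0.002, 0, 0], [0, 0, 0.003, 0, 0], [0, 0, 0.003, 0, 0], [0, 0, 0.003, 0, 0]]}}

```text
t: 10.15
position: [0.5207, 0.0766, 0.127]
ee_rot: [0.649, 0.761, -0.002, -0.001]
wrist_force: [-9.1, -3.2, 16.2]
finger_gap: 0.168
finger_force: 62.0
```

```bash
python3 g.py .496 .0722 .128; python3 -c "
from h import *
save('wrist','w2.png')"
```

```text
t 10.15 pos [0.5207 0.0766 0.127 ] yawY 9.13 d tool [-0.0004 -0.0251 -0.0009] F [-9.1 -3.2 16.2] gap 0.168 ff 62.0 tilt [-0.0043 -0.0008]
```

View pics/w2.png

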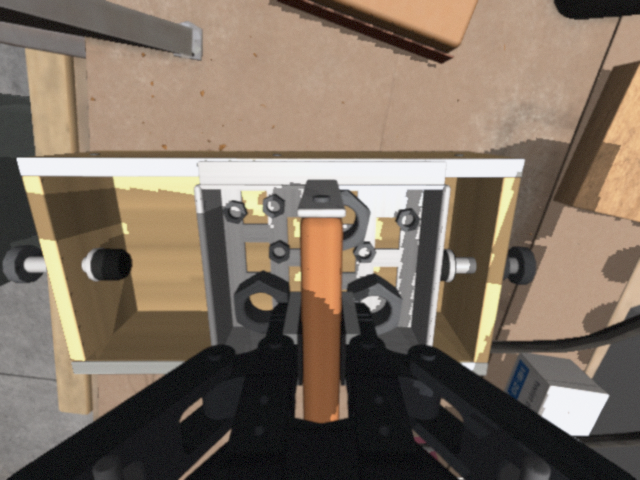

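The wrist view at the far stop shows the sieve touching the right bumper at (445,265). I see five small nuts at (236,210), (274,206), (280,252), (365,252) and (407,218), plus one hidden under the handle. The large nuts are in place, and the contacts sit 55 mm apart along the stroke.

Request:
{"method": "apply_moves", "body": {"targets": [[0, 0, -0.032, 0, 0], [0, 0, -0.064, 0, 0], [0, 0, -0.064, 0, 0], [0, 0, -0.034, 0, 0], [0, 0, -0.004, 0, 0]]}}

```text
t: 10.82
position: [0.5179, 0.0762, 0.1266]
ee_rot: [0.649, 0.761, -0.001, -0.001]
wrist_force: [-8.1, -1.0, 16.7]
finger_gap: 0.165
finger_force: 63.5
```

Request:
{"method": "apply_moves", "body": {"targets": [[0, 0, 0, 0, 0], [0, 0, -0.03, 0, 0], [0, 0, -0.06, 0, 0], [0, 0, -0.03, 0, 0], [0, 0, 0, 0, 0]]}}

```text
t: 11.45
position: [0.5163, 0.0761, 0.1254]
ee_rot: [0.649, 0.761, -0.002, -0.002]
wrist_force: [-3.8, -0.1, 9.2]
finger_gap: 0.163
finger_force: 65.2
```

```bash
python3 g.py .496 .0722 .128; python3 -c "
from h import *
save('wrist','w3.png')"
```

```text
t 11.45 pos [0.5163 0.0761 0.1254] yawY 9.11 d tool [-0.0006 -0.0207 -0.0025] F [-3.8 -0.1  9.2] gap 0.163 ff 65.2 tilt [-0.0046 -0.0005]
```

View pics/w3.png

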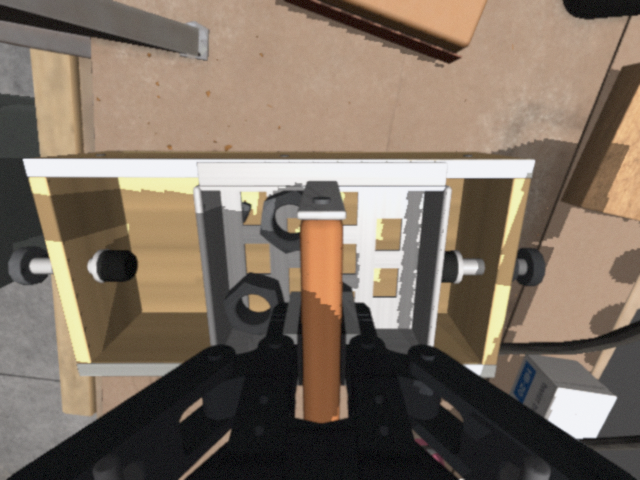

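Only a small nut at about (247,208) remains visible, apparently in a hole, and two large nuts show at left. I'll keep shaking.

Request:
{"method": "apply_moves", "body": {"targets": [[0, 0, 0.002, -0.0005, 0], [0, 0, -0.03, -0.001, 0], [0, 0, -0.061, -0.001, 0], [0, 0, -0.03, -0.001, 0], [0, 0, 0.002, -0.001, 0]]}}

```text
t: 12.12
position: [0.5175, 0.0766, 0.1254]
ee_rot: [0.649, 0.761, -0.002, -0.002]
wrist_force: [-0.1, 0.2, -6.1]
finger_gap: 0.165
finger_force: 65.2
```

Request:
{"method": "apply_moves", "body": {"targets": [[0, 0, 0, 0, 0], [0, 0, -0.031, 0, 0], [0, 0, -0.063, 0, 0], [0, 0, -0.031, 0, 0], [0, 0, 0, 0, 0]]}}

```text
t: 12.75
position: [0.518, 0.0765, 0.1261]
ee_rot: [0.649, 0.761, -0.001, -0.001]
wrist_force: [0.8, -0.5, -6.2]
finger_gap: 0.163
finger_force: 67.3
```

Request:
{"method": "apply_moves", "body": {"targets": [[0, 0, 0, 0, 0], [0, 0, -0.031, 0, 0], [0, 0, -0.063, 0, 0], [0, 0, -0.031, 0, 0], [0, 0, 0, 0, 0]]}}

```text
t: 13.38
position: [0.5181, 0.0765, 0.1264]
ee_rot: [0.649, 0.761, -0.001, -0.001]
wrist_force: [-1.0, -0.4, -5.5]
finger_gap: 0.164
finger_force: 68.0
```

Request:
{"method": "apply_moves", "body": {"targets": [[0, 0, 0, 0, 0], [0, 0, -0.031, 0, 0], [0, 0, -0.063, 0, 0], [0, 0, -0.063, 0, 0], [0, 0, -0.063, 0, 0]]}}

```text
t: 14.0
position: [0.4587, 0.0667, 0.1277]
ee_rot: [0.649, 0.761, 0.001, 0.001]
wrist_force: [4.0, 0.9, -8.1]
finger_gap: 0.164
finger_force: 67.9
```

```bash
python3 g.py .496 .0722 .128; python3 -c "
from h import *
a=save('wrist','w4.png');b=save('top','t4.png')
a=a[150:390,160:480];b=cv2.resize(b[180:340,215:375],(480,480),interpolation=cv2.INTER_CUBIC)
a=cv2.resize(a,(320,240));c=np.zeros((480,800,3),'uint8');c[:240,:320]=a;c[:,320:]=b;cv2.imwrite('pics/m4.png',c[:,:,::-1])"
```

```text
t 14.0 pos [0.4587 0.0667 0.1277] yawY 9.09 d tool [-0.0005  0.0377 -0.0002] F [ 4.   0.9 -8.1] gap 0.164 ff 67.9 tilt [0.003  0.0004]
```

View pics/m4.png

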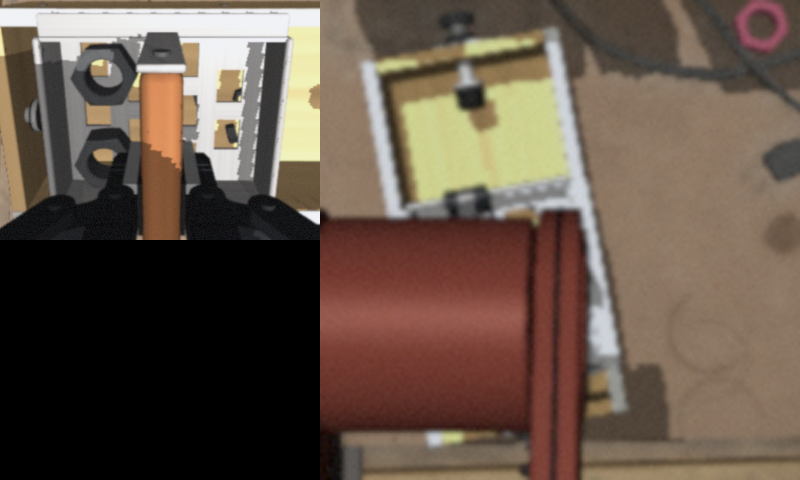

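The wrist crop at left shows two nuts lying below, seen through the right-hand holes, with two large nuts at left. The part behind the gripper is hidden. Force z of -8 N means the arm is nearly carrying the sieve, so I'll lower 1 mm and shake on, then look with the gripper withdrawn.

Request:
{"method": "apply_moves", "body": {"targets": [[0, 0, 0, 0.0008, 0], [0, 0, 0.031, 0.0008, 0], [0, 0, 0.062, 0.0008, 0], [0, 0, 0.062, 0.0008, 0], [0, 0, 0.062, 0.0008, 0]]}}

```text
t: 14.72
position: [0.5175, 0.0763, 0.1251]
ee_rot: [0.649, 0.761, -0.002, -0.002]
wrist_force: [-1.7, -0.1, -6.6]
finger_gap: 0.164
finger_force: 67.8
```

Request:
{"method": "apply_moves", "body": {"targets": [[0, 0.001, -0.031, 0, 0], [0, 0.001, -0.062, 0, 0], [0, 0.001, -0.062, 0, 0], [0, 0.001, -0.031, 0, 0], [0, 0.001, 0, 0, 0]]}}

```text
t: 15.35
position: [0.5203, 0.0775, 0.1268]
ee_rot: [0.649, 0.761, -0.0, 0.0]
wrist_force: [-3.8, -0.8, -5.1]
finger_gap: 0.169
finger_force: 68.1
```

Request:
{"method": "apply_moves", "body": {"targets": [[0, 0, 0, 0, 0], [0, 0, -0.031, 0, 0], [0, 0, -0.062, 0, 0], [0, 0, -0.031, 0, 0], [0, 0, 0, 0, 0]]}}

```text
t: 15.98
position: [0.519, 0.0774, 0.1269]
ee_rot: [0.649, 0.761, 0.0, 0.0]
wrist_force: [-2.1, 0.4, -5.3]
finger_gap: 0.164
finger_force: 68.7
```

Request:
{"method": "apply_moves", "body": {"targets": [[0, 0, 0, 0, 0], [0, -0.002, -0.031, 0, 0], [0, -0.002, -0.062, 0, 0], [0, -0.002, -0.031, 0, 0], [0, -0.002, 0, 0, 0]]}}

```text
t: 16.6
position: [0.5186, 0.0754, 0.1267]
ee_rot: [0.649, 0.761, -0.0, 0.0]
wrist_force: [-1.0, -0.4, -4.9]
finger_gap: 0.169
finger_force: 69.0
```

Request:
{"method": "apply_moves", "body": {"targets": [[0, 0, 0, 0, 0], [0, 0, -0.031, 0, 0], [0, 0, -0.062, 0, 0], [0, 0, -0.031, 0, 0], [0, 0, 0, 0, 0]]}}

```text
t: 17.23
position: [0.5183, 0.0753, 0.1265]
ee_rot: [0.649, 0.761, -0.0, -0.0]
wrist_force: [-0.2, 0.2, -5.4]
finger_gap: 0.168
finger_force: 69.8
```

Request:
{"method": "apply_moves", "body": {"targets": [[0, 0.001, 0, 0, 0], [0, 0.001, -0.031, 0, 0], [0, 0.001, -0.062, 0, 0], [0, 0.001, -0.062, 0, 0], [0, 0.001, -0.045, 0, 0]]}}

```text
t: 17.85
position: [0.4741, 0.0693, 0.1267]
ee_rot: [0.649, 0.761, -0.0, -0.0]
wrist_force: [-0.4, 1.2, -6.4]
finger_gap: 0.163
finger_force: 69.6
```

```bash
python3 g.py .496 .0722 .128
```

```text
t 17.85 pos [0.4741 0.0693 0.1267] yawY 9.1 d tool [-0.0006  0.0221 -0.0013] F [-0.4  1.2 -6.4] gap 0.163 ff 69.6 tilt [-0.0003 -0.    ]
```

Request:
{"method": "apply_moves", "body": {"targets": [[0.03, 0, 0, 0, 0], [0.06, 0, 0, 0, 0], [0.085, 0, 0, 0, 0], [0.085, 0, 0, 0, 0], [0.085, 0, 0, -0.03, 0]]}}

```text
t: 18.48
position: [0.473, 0.0693, 0.1545]
ee_rot: [0.649, 0.761, -0.002, -0.002]
wrist_force: [-0.3, -0.6, 0.4]
finger_gap: 0.995
finger_force: 0.0
```

Request:
{"method": "apply_moves", "body": {"targets": [[0.085, 0, 0, -0.05, 0], [0.085, 0, 0, -0.09, 0], [0.085, 0, 0, -0.09, 0], [0.085, 0, 0, -0.09, 0], [0.085, 0, 0, -0.09, 0]]}}

```text
t: 19.1
position: [0.4742, 0.0693, 0.2448]
ee_rot: [0.649, 0.761, -0.001, -0.001]
wrist_force: [0.8, -0.1, 0.4]
finger_gap: 1.004
finger_force: 0.0
```

```bash
python3 g.py .474 .0693 .128; python3 -c "
from h import *
a=save('wrist','w5.png');a=a[110:320,140:520]
cv2.imwrite('pics/w5c.png',cv2.resize(a,(760,420),interpolation=cv2.INTER_CUBIC)[:,:,::-1])"
```

```text
t 19.1 pos [0.4742 0.0693 0.2448] yawY 9.11 d tool [-0.000e+00  1.000e-04  1.168e-01] F [ 0.8 -0.1  0.4] gap 1.004 ff 0.0 tilt [-0.003   0.0001]
```

View pics/w5c.png

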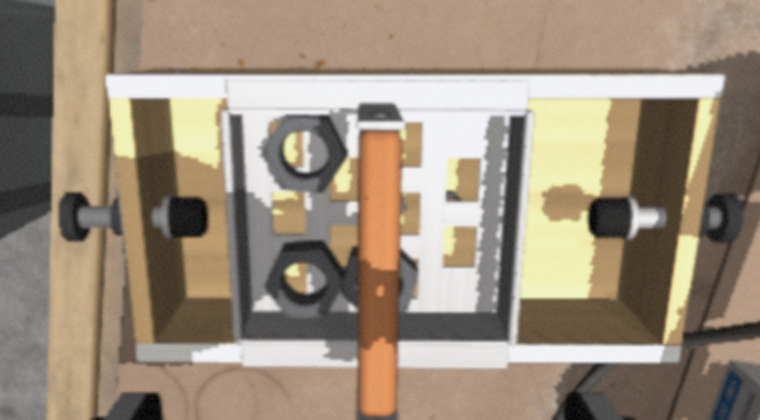

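The view shows three large nuts at (305,150), (303,280) and (380,280), with no small nuts on the visible floor. Only the strip under the handle is unseen, so I'll shift and look beneath it.

Request:
{"method": "apply_moves", "body": {"targets": [[0.085, 0, 0.045, 0, 0], [0.085, 0, 0.08, 0, 0], [0.085, 0, 0.08, 0, 0], [0.085, 0, 0.08, 0, 0], [0.085, 0, 0.08, 0, 0]]}}

```text
t: 19.77
position: [0.5533, 0.0819, 0.2462]
ee_rot: [0.649, 0.761, -0.0, -0.0]
wrist_force: [0.5, 0.4, -0.1]
finger_gap: 0.995
finger_force: 0.0
```

```bash
python3 -c "
from h import *
a=save('wrist','w6.png');a=a[100:340,40:420]
cv2.imwrite('pics/w6c.png',cv2.resize(a,(760,480),interpolation=cv2.INTER_CUBIC)[:,:,::-1])"
```

```text
(no output)
```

View pics/w6c.png

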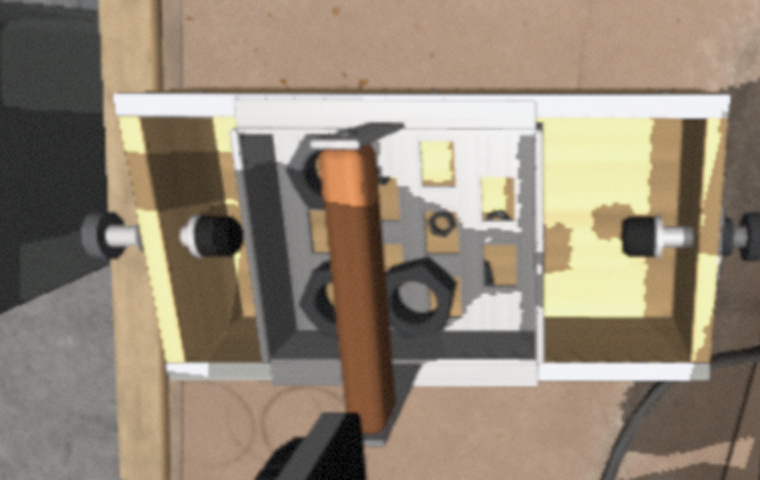

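The shifted view shows a nut on the box floor seen through the hole at (442,222), and others through holes at (497,215) and (487,272). There is a dark bit at (383,178) that I'll check numerically.

```bash
python3 - <<'E'
import cv2
g=cv2.imread('pics/w6.png',0)
print('cols 222..244')
for r in range(178,214):print(r,*['%3d'%v for v in g[r,222:246]])
E
```

```text
cols 222..244
178  68  61  58  60  61  82 130 190 223 230 230 228 228 230 230 232 235 232 232 232 233 233 236 235
179  72  65  62  59  57  79 133 199 225 232 230 230 228 228 230 233 233 232 232 233 233 234 234 235
180  75  65  62  57  59  73 133 194 226 231 229 230 226 228 230 232 232 232 230 232 233 235 234 236
181  77  66  63  61  56  70 127 195 224 230 231 230 229 227 231 233 231 233 232 232 233 234 235 235
182  76  65  63  60  57  72 118 176 210 226 229 228 228 229 229 232 232 232 231 232 233 233 234 234
183  79  70  65  59  57  60  90 131 168 210 227 230 228 226 231 231 232 231 232 231 233 233 233 234
184  76  69  60  61  60  50  67 106 147 201 226 228 229 227 229 231 233 231 231 232 232 233 233 235
185  80  71  63  61  56  56  55  88 141 198 227 228 228 227 231 233 231 231 230 230 232 234 233 234
186  81  72  62  62  54  51  60  85 136 195 224 226 226 226 228 231 232 231 232 231 233 233 233 234
187  82  72  66  60  57  55  63  90 129 174 203 207 208 218 226 229 230 231 231 231 233 233 233 233
188  85  69  64  59  60  58  58  77  89 116 129 131 145 185 211 218 226 229 231 232 23
[... 1813 characters left out ...]

207  67  57  53  42  44  40  41  59 107 139 148 147 145 147 145 148 147 141 137 135 135 134 136 138
208  67  56  44  46  44  40  37  54 101 128 141 142 140 144 146 144 146 139 136 130 129 132 136 136
209  68  59  52  45  41  39  37  56  91 117 131 132 133 132 133 136 135 135 135 134 133 136 134 138
210  75  62  51  44  42  41  38  53  80 100 117 120 118 120 121 119 121 124 131 134 131 137 135 136
211  74  62  49  47  44  44  37  50  80 106 124 130 128 129 128 129 126 131 133 132 134 133 136 133
212  72  61  55  47  39  43  40  48  79 113 130 135 134 133 133 133 136 134 133 133 131 133 133 135
213  74  65  52  47  46  42  41  52  78 113 131 135 135 135 137 136 137 134 136 137 133 133 134 133
```

That dark bit ends exactly at the hole's edge, so it is below the sieve floor. Across the two views the whole sieve floor is free of small nuts. Next I'll regrasp and lift.

Request:
{"method": "apply_moves", "body": {"targets": [[0.085, 0, -0.04, 0, 0], [0.085, 0, -0.08, 0, 0], [0.085, 0, -0.08, 0.02, 0], [0.085, 0, -0.08, 0.06, 0], [0.085, 0, -0.08, 0.06, 0]]}}

```text
t: 20.45
position: [0.4724, 0.0693, 0.184]
ee_rot: [0.649, 0.761, -0.002, -0.002]
wrist_force: [0.0, 0.3, 0.1]
finger_gap: 0.996
finger_force: 0.0
```

```bash
python3 g.py .474 .0693 .127
```

```text
t 20.45 pos [0.4724 0.0693 0.184 ] yawY 9.11 d tool [-0.0003  0.0019  0.057 ] F [0.  0.3 0.1] gap 0.996 ff 0.0 tilt [-0.0059  0.0001]
```

Request:
{"method": "apply_moves", "body": {"targets": [[0.085, 0, 0.001, 0.03, 0], [0.085, 0, 0.001, 0.057, 0], [0.085, 0, 0.001, 0.057, 0], [0.05, 0, 0.001, 0.057, 0], [0.03, 0, 0.001, 0.057, 0]]}}

```text
t: 21.08
position: [0.4775, 0.0694, 0.1314]
ee_rot: [0.649, 0.761, 0.001, 0.001]
wrist_force: [0.4, -1.1, 0.3]
finger_gap: 0.604
finger_force: 0.0
```

Request:
{"method": "apply_moves", "body": {"targets": [[0.018, 0, 0, 0, 0], [0.008, 0, 0, 0, 0], [0.0, 0, 0, 0, 0], [0.0, 0, 0, 0, 0], [0.0, 0, 0, 0, 0]]}}

```text
t: 21.7
position: [0.477, 0.0695, 0.1304]
ee_rot: [0.649, 0.761, 0.001, 0.001]
wrist_force: [0.1, 0.3, 5.7]
finger_gap: 0.164
finger_force: 60.3
```

Request:
{"method": "apply_moves", "body": {"targets": [[0, 0, 0, -0.01, 0], [0, 0, 0, -0.03, 0], [0, 0, 0, -0.05, 0], [0, 0, 0, -0.065, 0], [0, 0, 0, -0.065, 0]]}}

```text
t: 22.32
position: [0.4766, 0.0695, 0.1952]
ee_rot: [0.649, 0.761, 0.0, 0.001]
wrist_force: [0.7, 0.1, -7.2]
finger_gap: 0.163
finger_force: 58.9
```

```bash
python3 g.py .4574 -.0811 .19
```

```text
t 22.32 pos [0.4766 0.0695 0.1952] yawY 9.11 d tool [-0.1456 -0.0428  0.0052] F [ 0.7  0.1 -7.2] gap 0.163 ff 58.9 tilt [ 0.0014 -0.    ]
```

Request:
{"method": "apply_moves", "body": {"targets": [[0, -0.008, -0.003, 0, 0], [0, -0.026, -0.008, 0, 0], [0, -0.046, -0.014, 0, 0], [0, -0.066, -0.02, 0, 0], [0, -0.086, -0.026, 0, 0]]}}

```text
t: 22.95
position: [0.463, -0.0205, 0.1931]
ee_rot: [0.649, 0.761, -0.001, -0.001]
wrist_force: [-0.4, 0.4, -7.1]
finger_gap: 0.162
finger_force: 58.9
```

Request:
{"method": "apply_moves", "body": {"targets": [[0, -0.02, -0.006, 0, 0], [0, -0.04, -0.012, 0, 0], [0, -0.053, -0.016, 0, 0], [0, -0.06, -0.017, 0, 0], [0, -0.06, -0.017, 0, 0]]}}

```text
t: 23.58
position: [0.4568, -0.0817, 0.1943]
ee_rot: [0.649, 0.761, 0.0, -0.0]
wrist_force: [0.9, 0.2, -6.3]
finger_gap: 0.165
finger_force: 58.9
```

```bash
python3 g.py .4574 -.0811 .0974
```

```text
t 23.57 pos [ 0.4568 -0.0817  0.1943] yawY 9.07 d tool [0.0004 0.0007 0.0969] F [ 0.9  0.2 -6.3] gap 0.165 ff 58.9 tilt [-0.0003  0.0004]
```

Lower gently: about 97 mm.

Request:
{"method": "apply_moves", "body": {"targets": [[0, 0, 0, 0.015, 0], [0, 0, 0, 0.035, 0], [0, 0, 0, 0.055, 0], [0, 0, 0, 0.075, 0], [0, 0, 0, 0.085, 0]]}}

```text
t: 24.2
position: [0.4556, -0.0804, 0.1073]
ee_rot: [0.648, 0.761, -0.0, -0.002]
wrist_force: [-0.1, 0.8, -7.3]
finger_gap: 0.167
finger_force: 58.9
```

Request:
{"method": "apply_moves", "body": {"targets": [[0, 0, 0, 0.003, 0], [0, 0, 0, 0.006, 0], [0, 0, 0, 0.009, 0], [0, 0, 0, 0.011, 0], [0, 0, 0, 0.011, 0]]}}

```text
t: 24.82
position: [0.4569, -0.0815, 0.0985]
ee_rot: [0.649, 0.761, 0.0, 0.0]
wrist_force: [-0.8, 0.1, -6.9]
finger_gap: 0.163
finger_force: 58.9
```

```bash
python3 g.py .4574 -.0811 .0974
```

```text
t 24.82 pos [ 0.4569 -0.0815  0.0985] yawY 9.11 d tool [0.0003 0.0006 0.0011] F [-0.8  0.1 -6.9] gap 0.163 ff 58.9 tilt [0. 0.]
```

Request:
{"method": "apply_moves", "body": {"targets": [[0, 0, 0, 0.0005, 0], [0, 0, 0, 0.001, 0], [0, 0, 0, 0.0015, 0], [0, 0, 0, 0.0015, 0], [0, 0, 0, 0.0015, 0]]}}

```text
t: 25.45
position: [0.4571, -0.0816, 0.0974]
ee_rot: [0.649, 0.761, 0.0, 0.0]
wrist_force: [-2.6, 0.5, -1.1]
finger_gap: 0.169
finger_force: 59.9
```

```bash
python3 g.py .4574 -.0811 .0974
```

```text
t 25.45 pos [ 0.4571 -0.0816  0.0974] yawY 9.12 d tool [0.0004 0.0004 0.    ] F [-2.6  0.5 -1.1] gap 0.169 ff 59.9 tilt [ 0.0004 -0.0002]
```

Contact is made, since the load is off the wrist. Down a hair more, release, withdraw up.

Request:
{"method": "apply_moves", "body": {"targets": [[0, 0, 0, 0.0004, 0], [0.02, 0, 0, 0.0004, 0], [0.05, 0, 0, 0.0004, 0], [0.085, 0, 0, 0.0004, 0], [0.085, 0, 0, 0.0004, 0]]}}

```text
t: 26.08
position: [0.457, -0.0815, 0.0966]
ee_rot: [0.649, 0.761, 0.0, 0.0]
wrist_force: [-0.1, 0.3, -0.9]
finger_gap: 0.861
finger_force: 0.0
```

Request:
{"method": "apply_moves", "body": {"targets": [[0.085, 0, 0, 0, 0], [0.085, 0, 0, -0.02, 0], [0.085, 0, 0, -0.05, 0], [0.085, 0, 0, -0.09, 0], [0.085, 0, 0, -0.13, 0]]}}

```text
t: 26.7
position: [0.4566, -0.0814, 0.2276]
ee_rot: [0.649, 0.761, -0.0, -0.0]
wrist_force: [0.8, -0.7, 0.0]
finger_gap: 0.998
finger_force: 0.0
```

Request:
{"method": "apply_moves", "body": {"targets": [[0.085, 0, 0.02, -0.04, 0], [0.085, 0, 0.04, -0.06, 0], [0.085, 0, 0.05, -0.06, 0], [0.085, 0, 0.05, -0.06, 0], [0.085, 0, 0.05, -0.06, 0]]}}

```text
t: 27.32
position: [0.505, -0.0734, 0.2847]
ee_rot: [0.649, 0.761, -0.001, -0.002]
wrist_force: [-0.6, 0.2, -0.4]
finger_gap: 0.996
finger_force: 0.0
```

```bash
python3 g.py .4574 -.0811 .0974; python3 -c "
from h import *
a=save('wrist','w7.png');b=save('scene','s7.png')
c=np.zeros((480,800,3),'uint8');c[:330,:440]=cv2.resize(a,(440,330));d=b[210:420,195:405];c[:360,440:]=cv2.resize(d,(360,360));cv2.imwrite('pics/m7.png',c[:,:,::-1])"
```

```text
t 27.32 pos [ 0.505  -0.0734  0.2847] yawY 9.11 d tool [-0.0003 -0.0477  0.1875] F [-0.6  0.2 -0.4] gap 0.996 ff 0.0 tilt [-0.0033  0.0009]
```

View pics/m7.png

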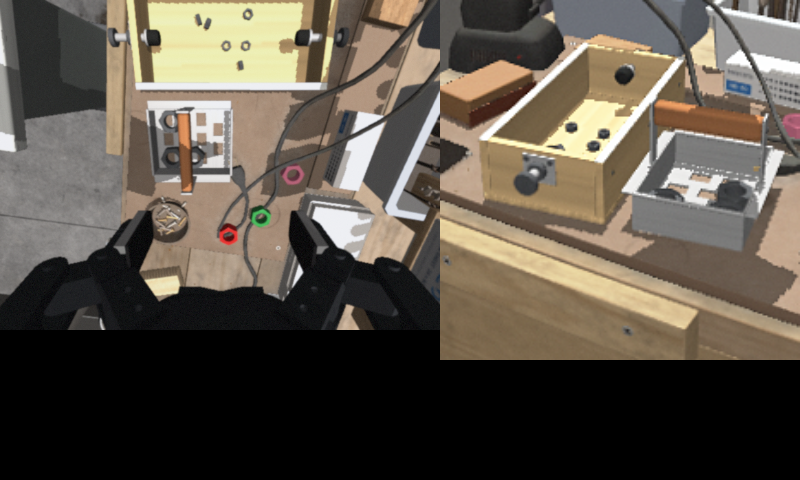

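The final view shows all six small nuts in the box, at about (198,18), (207,24), (248,14), (226,46), (246,46) and (240,66). The sieve sits flat on the patch with three large nuts, and the tin and other things are undisturbed.

```bash
python3 -c "
from workcell import *
print(finish_job())"
```

```text
the job is handed in; nothing more can be done
None
```

The job is handed in: all six small nuts dropped into the catch box, and the sieve stands flat on the clear board with its three large nuts, done in about 27 s; for part of the shaking the arm carried most of the sieve's weight, so it may have ridden very lightly on its rails.

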